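# Seat a tapered filter cup in its rubber sleeve

## Task

Take the blue filter cup and lower it gently, narrow end down, into the black rubber sleeve of the filter holder, then push it lightly until the sleeve has slid about a centimetre down into the holder, so that its white line is about level with the holder's metal rim. Stop there: driven all the way down, the sleeve jams. Let go of the cup, leaving it upright in the sleeve, and leave the orange cup where it stands.

Things in the scene. Friction and masses are not known exactly. Their poses are not given: they have to be found in the camera images.
- cup_blue: Blue tapered plastic filter cup, open top, standing upright on the worktop. 72 mm high: foot 24 mm across, widening evenly to 48 mm at 40 mm height; above 44 mm a straight-sided grip part 52 mm across, to be grasped from above across it in any direction; wall 3 mm; about 60 g. Origin: centre of the foot's underside; z up along its axis.
- cup_orange: A bystander: the same cup in orange, standing upright on the worktop; origin as for the blue cup. Not to be moved.
- sleeve_mouth (a point): Centre of the mouth of a black rubber sleeve, 58 mm wide, that stands 22 mm out of a fixed metal holder (tube 72 mm wide, 57 mm high). At its top edge, 79 mm up at the start; moves with it. The tapered hole, 43 mm wide at the mouth, fits the cup, which rests with its origin 32 mm below the mouth, top edge 40 mm above. White line 12 mm below the top edge.
- sleeve (a joint): How far the sleeve has slid down into the holder, m: 0 at the start, 0.020 at the hard stop (jammed), 0.010 right (white line at the holder's rim). Held by friction and a light spring: starts to move at about 4 N, needs about 6 N at 0.010 (7 N if moved at 20 mm/s) and 8 N near the stop; stays where it is left. The cup's weight alone does not move it.
Not all that is in view belongs to the job. Of the things that look like the cup_blue, the smallest one is meant.

How it is judged:
By the outcome, as a careful person would: the job done as asked, in the order asked, and still so for the second after the job is handed in, with the robot touching nothing.
It also fails if it takes over 48 s, if anything falls off the work surface, if the arm or the gripper's body presses on something with over 40 N, if the wrist force passes 120 N, or if a joint passes its speed limit or range.

## Robot

A 7-joint arm with a two-finger parallel gripper is mounted at the origin on a cart in front of the work surface, level with it; the furniture and walls round the work are solid. World frame = base frame: x ahead of the robot, y to its left, z up, the work surface at z = 0. Lengths are in m, angles in rad, forces in N, time in s.
With the tool pointing down it reaches from about 0.425 to 0.875 m from the base axis. Payload 4.7 kg.
Tool frame: the origin (TCP) lies at the very end of the fingers, on their centre line; the grasp point (between the pads) lies 19 mm behind it (manip.tcp_to_grasp is the distance from the TCP to the grasp point, in m); z points along the fingers, y is the direction in which the jaws open and shut (so a half turn about z gives the same grasp; the last joint's range is limited). The gripper opens to 87 mm and grips with 3 to 60 N. Pads are 19 mm wide; open, the fingers measure 117 mm over their backs; the gripper's body (75 mm by 190 mm) begins 51 mm behind the grasp point.
Start: joints at [-1.174, 0.321, -0.07, 1.45, 0.023, 1.371, -0.057], TCP at [0.243, 0.603, 0.223] pointing down, gripper open.
Joint ranges: [-2.86, 2.86], [-0.3, 2.09], [-1.38, 1.24], [0.06, 2.45], [-1.56, 4.7], [0.09, 2.05], [-2.69, 2.69]. Speed limits (rad/s): [2.57, 2.57, 3.14, 3.14, 3.14, 3.14, 3.14].

## Interface

Orientations are given as a rotation vector (axis times angle).
In Python, from workcell import get_obs, vision, workorder, manip gives the robot as it stands.
- The arm moves only by the tool servo_tool, never from a script. Its argument "series" is text: rows parted by semicolons, each of 7 numbers parted by spaces: the shift along the tool's x, y, z in m, then the turn, a rotation vector about the tool's x, y, z in degrees, then the gripper's target within -1 to 1 (fully open at 1, half-way at 0, shut at -1). A call has 1 to 8 rows; each row shifts and turns the pose as measured when the row begins, along the tool's axes as they then stand; what a row does not reach is not made up. A row lasts 1/10 s, in which the tool goes at most 50 mm and 8.59 degrees, less where a joint would pass 70% of its speed; a pose out of reach is approached as far as the arm can. A call with a gripper value outside its range is refused whole. The fingers move at their own pace and stop on an object; "force" is the grip in N (left out, the last holds). Time passes only in rows, so rows that do not move let the fingers close. It gives the time, the measured TCP pose, the force and the opening at its end, in the units of the state.
- get_obs(): the state, without advancing time (a new reading comes with each control period).
- vision.capture(name): name is "scene" or "top"; returns the picture (480x640x3 uint8, red, green, blue); there is no depth.
- vision.calibration(name): a dict with "K" (3x3 intrinsics, pixels), "dist" ([k1, k2, p1, p2, k3] as OpenCV has them; the pictures are not rectified), "extrinsics" (4x4, takes a point from world to camera coordinates). Camera axes: x right, y down, z forward; pixel columns grow to the right and rows downward; lengths in m; the calibration is good to about 2 mm. A picture is of the moment at which its call begins. calibration takes no time and is no camera call.
- workorder.sign_off(): hands the job in, once; it reports no verdict.
Trained networks look in the newest picture that a camera, given by its name, has taken for a name from the list of things; names that differ only in an ending like _2 or _b are one class to them, and where a whole thing is asked for, a point or a joint stands for the part that bears it (a point fixed in the world has none). Each returns a list of dicts, best first, with "p" (0 to 1); they miss things now and then, are a little off and sometimes report something else, mostly with a low value. They report only what shows in the picture. A call takes as long as a camera call. They do not tell look-alikes from the thing itself.
- vision.recognise(camera, label): "location" ([column, row] in pixels, amid what is visible of it).
- vision.pinpoint(camera, label): "location" ([column, row] in pixels: a listed point, or the origin of a listed thing).
The state is a dict: "t": time; "qpos": joint angles; "joint_vel": joint speeds; "tau": joint torques, N m; "ee_pos": TCP position; "ee_rot": TCP orientation; "force": force on the tool from outside, world axes, zero at the start; "wrist_torque": the same for the moment, N m; "opening": finger opening in m.
Only numpy, scipy, OpenCV 4.12 (cv2) and the standard library are available. Lean on these libraries where they do the work, as an engineer would, in place of code of your own. Each camera call takes 0.05 s, during which the arm holds its last target. There are 200 camera calls.

## Working session

There is one attempt and no reset: what is moved stays moved. The work goes in short steps, Python scripts to look and compute and a tool call to move; the robot and the scene stay as the last step left them, time stands still between calls to the robot, and variables do not carry over. Pictures are saved under pics/ and viewed, about 8 in all and at most 12, crops included, and the job is handed in when it is done.

Besides the shell and the picture viewer there is one more tool, called by a JSON object that holds its "api" and its "payload", one argument or row to a line. servo_tool: Moves the arm, as the interface text tells. Its arguments: {"type":"object","properties":{"series":{"type":"string"},"force":{"type":"number"}},"required":["series"]}

```bash
mkdir -p pics; cat > h.py <<'E'
import numpy as np, cv2
from workcell import get_obs, vision, workorder, manip
def cap(cam,name):
    im=vision.capture(cam); cv2.imwrite(f'pics/{name}.png',im[:,:,::-1]); return im
def ray(cam,px):
    c=vision.calibration(cam); K=np.array(c['K'],float); d=np.array(c['dist'],float); E=np.array(c['extrinsics'],float)
    u=cv2.undistortPoints(np.array([[px]],float),K,d)[0,0]
    R,t=E[:3,:3],E[:3,3]; o=-R.T@t; v=R.T@np.array([u[0],u[1],1]); return o,v/np.linalg.norm(v)
def atz(cam,px,z):
    o,v=ray(cam,px); return o+v*(z-o[2])/v[2]
def tri(rays):
    A=np.zeros((3,3));b=np.zeros(3)
    for o,v in rays:
        P=np.eye(3)-np.outer(v,v);A+=P;b+=P@o
    x=np.linalg.solve(A,b); return x,[np.linalg.norm((np.eye(3)-np.outer(v,v))@(x-o)) for o,v in rays]
def proj(cam,p):
    c=vision.calibration(cam);E=np.array(c['extrinsics'],float)
    r,_=cv2.Rodrigues(E[:3,:3]); return cv2.projectPoints(np.array([p],float),r,E[:3,3],np.array(c['K'],float),np.array(c['dist'],float))[0][0,0]
E
python3 - <<'E'
from h import *
np.set_printoptions(precision=4,suppress=True)
o=get_obs(); print(o['t'],o['ee_pos'],o['ee_rot'],o['opening'],manip.tcp_to_grasp)
ims=[]
for c in ('scene','top'):
    cap(c,c+'0'); o_,v=ray(c,(320,240)); print(c,o_,v)
    for l in ('cup_blue','cup_orange','sleeve_mouth'):
        for f in (vision.pinpoint,vision.recognise):
            print(l,f.__name__,[(np.round(r['location']),round(r['p'],2),atz(c,r['location'],0.079 if 'sl' in l else 0.0)[:2]) for r in f(c,l)][:5])
E
```

```text
0.0 [0.2427 0.6024 0.2215] [-0.5976 -3.084   0.003 ] 0.08666163301946249 0.0187
scene [ 0.1308 -0.7627  0.8021] [ 0.3589  0.6278 -0.6907]
cup_blue call [(array([304., 278.]), 0.82, array([ 0.4749, -0.1015])), (array([303., 328.]), 0.8, array([ 0.4171, -0.1982])), (array([298., 234.]), 0.67, array([0.5211, 0.0034]))]
cup_blue call [(array([301., 300.]), 0.98, array([ 0.4442, -0.1428])), (array([296., 206.]), 0.88, array([0.5583, 0.0769])), (array([301., 256.]), 0.85, array([ 0.4965, -0.0527]))]
cup_orange call [(array([368., 365.]), 0.81, array([ 0.4669, -0.3148]))]
cup_orange call [(array([369., 347.]), 0.8, array([ 0.4876, -0.2867]))]
sleeve_mouth call []
sleeve_mouth call [(array([236., 176.]), 0.67, array([0.4595, 0.1317]))]
top [ 0.3377 -0.0818  0.9245] [ 0.1636 -0.0077 -0.9865]
cup_blue call [(array([376., 277.]), 0.97, array([ 0.408 , -0.2044])), (array([274., 226.]), 0.93, array([0.5237, 0.0099])), (array([324., 246.]), 0.89, array([ 0.4776, -0.0973]))]
cup_blue call [(array([323., 242.]), 0.98, array([ 0.4859, -0.0959])), (array([272., 219.]), 0.81, array([0.5395, 0.0132])), (array([382., 271.]), 0.7, array([ 0.4196, -0.218 ])), (array([195., 248.]), 0.44, array([0.4822, 0.1816]))]
cup_orange call [(array([427., 255.]), 0.75, array([ 0.4525, -0.3183]))]
cup_orange call [(array([431., 247.]), 0.57, array([ 0.4688, -0.3267]))]
sleeve_mouth call [(array([196., 247.]), 0.58, array([0.4712, 0.1566]))]
sleeve_mouth call [(array([197., 246.]), 0.92, array([0.4719, 0.1544]))]
```

View pics/scene0.png

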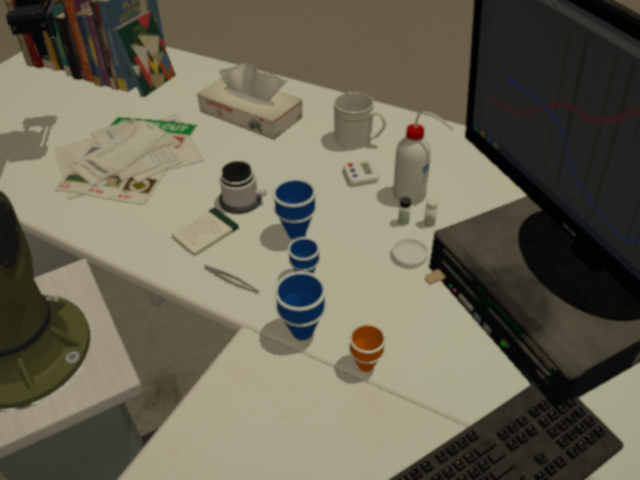

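View pics/top0.png

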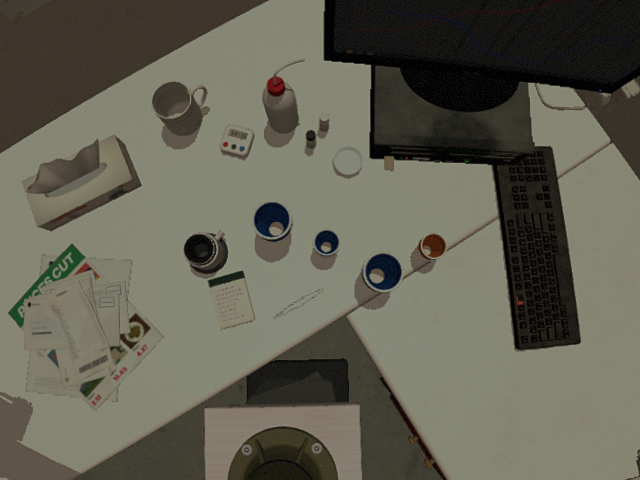

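```bash
python3 - <<'E'
from h import *
np.set_printoptions(precision=4,suppress=True)
a=cv2.imread('pics/scene0.png');b=cv2.imread('pics/top0.png')
f=lambda im,x,y,s=6,w=66,h=50:cv2.resize(im[y-h//2:y+h//2,x-w//2:x+w//2],None,fx=s,fy=s,interpolation=cv2.INTER_CUBIC)
cv2.imwrite('pics/crop1.png',np.vstack([np.hstack([f(a,303,256),f(b,326,243)]),np.hstack([f(a,237,185),f(b,203,250)])]))
def two(l,z=None):
    pass
for n,ps,pt in (('small origin',(304,278),(324,246)),('big A',(298,234),(274,226)),('big B',(303,328),(376,277)),('orange',(368,365),(427,255))):
    print(n,*tri([ray('scene',ps),ray('top',pt)]))
p=[0.476,-0.099]
for z in (0,.044,.072): print(z,proj('scene',p+[z]),proj('top',p+[z]))
p=[0.471,0.1555]
for z in (0.057,.067,.079): print(z,proj('scene',p+[z]),proj('top',p+[z]))
E
```

```text
small origin [ 0.4777 -0.0969 -0.0067] [np.float64(0.0011361894203292932), np.float64(0.0011361894203294224)]
big A [ 0.5254  0.0105 -0.0082] [np.float64(0.0008487742479718325), np.float64(0.0008487742479720276)]
big B [ 0.4102 -0.2049  0.0103] [np.float64(0.0030184673702303385), np.float64(0.0030184673702303654)]
orange [ 0.4568 -0.318   0.0083] [np.float64(0.006462892459054712), np.float64(0.006462892459054823)]
0 [304.2262 276.3646] [324.9066 246.8034]
0.044 [303.281  258.9648] [325.2073 243.6017]
0.072 [302.6526 247.3639] [325.4144 241.3969]
0.057 [237.0361 177.1438] [199.4074 248.583 ]
0.067 [236.481  173.1136] [198.0706 247.8587]
0.079 [235.8078 168.2192] [196.4268 246.9677]
```

View pics/crop1.png

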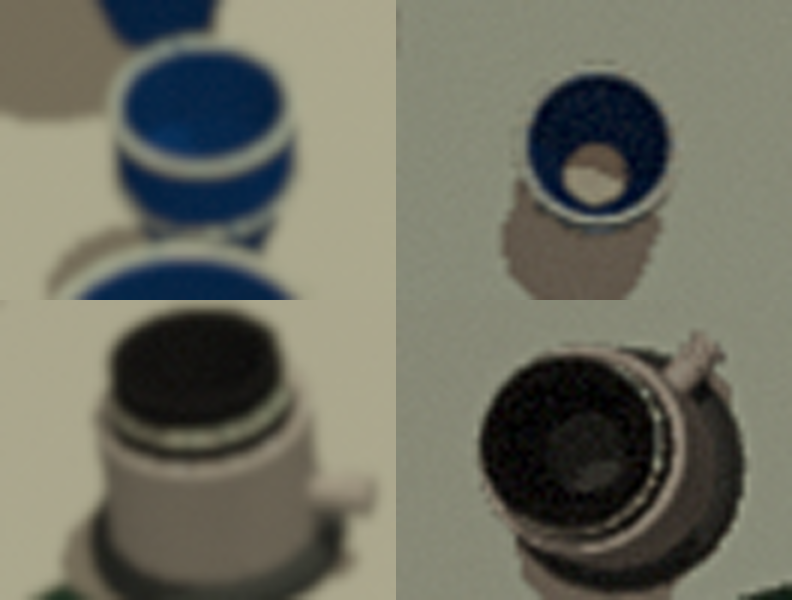

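```bash
python3 - <<'E'
from h import *
np.set_printoptions(precision=4,suppress=True)
print('rim',tri([ray('scene',(303.4,248.4)),ray('top',(326.3,242.3))]))
print('mouth',tri([ray('scene',(236.3,169.6)),ray('top',(196.9,247.3))]))
# big cup height: rim A scene/top
print('A',tri([ray('scene',(295,192)),ray('top',(272.5,221))]))
print('B',tri([ray('scene',(301,290)),ray('top',(382,272))]))
E
```

```text
rim (array([ 0.4752, -0.101 ,  0.0713]), [np.float64(0.0009740134816316446), np.float64(0.0009740134816315854)])
mouth (array([0.4712, 0.1554, 0.0755]), [np.float64(0.0003607024569336775), np.float64(0.0003607024569336774)])
A (array([0.5157, 0.001 , 0.1055]), [np.float64(0.002688205915400266), np.float64(0.0026882059154004)])
B (array([ 0.4118, -0.2043,  0.1014]), [np.float64(0.002401568083118709), np.float64(0.0024015680831187616)])
```

{"api": "servo_tool", "payload": {
  "series": "-0.05 -0.005 -0.01 0 0 5 1;-0.05 -0.005 -0.01 0 0 5 1;-0.05 -0.005 -0.01 0 0 5 1;-0.05 -0.005 0 0 0 5 1;-0.05 -0.005 0 0 0 5 1;-0.05 -0.005 0 0 0 5 1;-0.05 -0.005 0 0 0 5 1;-0.05 -0.005 0 0 0 5 1",
  "force": 12
}}

```text
t: 1.5
ee_pos: [0.5139, 0.3315, 0.2508]
ee_rot: [-1.623, -2.684, -0.005]
force: [0.6, -0.2, -0.2]
opening: 0.0866
```

{"api": "servo_tool", "payload": {
  "series": "-0.045 -0.012 0 0 0 7 1;-0.045 -0.012 0 0 0 7 1;-0.045 -0.012 0 0 0 7 1;-0.045 -0.012 0 0 0 7 1;-0.045 -0.012 0 0 0 7 1;-0.045 -0.012 0 0 0 7 1;-0.045 -0.012 0 0 0 7 1;-0.045 -0.012 0 0 0 7 1"
}}

```text
t: 2.3
ee_pos: [0.436, -0.0348, 0.249]
ee_rot: [-2.736, -1.541, -0.008]
force: [0.2, -0.4, 0.5]
opening: 0.0869
```

```bash
cat >> h.py <<'E'
from scipy.spatial.transform import Rotation as Ro
def totool(target):
    o=get_obs(); R=Ro.from_rotvec(o['ee_rot']).as_matrix(); y=R[:,1]
    print('t',o['t'],'pos',np.round(o['ee_pos'],4),'yaw_y',round(np.degrees(np.arctan2(y[1],y[0])),1),'tilt z',np.round(R[:,2],3),'tool d',np.round(R.T@(np.array(target)-o['ee_pos']),4),'F',np.round(o['force'],2),'op',round(o['opening'],4))
E
python3 -c "
from h import *
totool([.476,-.100,.25]);print(get_obs()['qpos'])"
```

```text
t 2.3 pos [ 0.436  -0.0348  0.249 ] yaw_y -31.2 tilt z [ 0.003  0.004 -1.   ] tool d [-0.035   0.068  -0.0011] F [ 0.17 -0.36  0.53] op 0.0869
[-0.51695908 -0.19211973  0.47605455  1.9190901   0.08524305  1.39071692
 -0.6083794 ]
```

{"api": "servo_tool", "payload": {
  "series": "-0.018 0.034 0 0 0 0 1;-0.017 0.034 0 0 0 0 1;0 0 0.02 0 0 0 1;0 0 0.04 0 0 0 1;0 0 0 0 0 0 1"
}}

```text
t: 2.8
ee_pos: [0.4725, -0.1096, 0.1909]
ee_rot: [-2.746, -1.519, -0.026]
force: [-0.8, 1.1, -0.2]
opening: 0.0872
```

```bash
python3 -c "
from h import *
totool([.4755,-.1005,.043]);cap('scene','s1');a=cap('top','t1')
for c in('scene','top'):
  print(c,[(np.round(r['location'],1),round(r['p'],2)) for r in vision.pinpoint(c,'cup_blue')][:4])
b=cv2.imread('pics/t1.png')[190:300,250:400];s=cv2.imread('pics/s1.png')[190:300,230:380]
cv2.imwrite('pics/c2.png',cv2.resize(np.hstack([s,b]),None,fx=2.6,fy=2.6))"
```

```text
t 2.8 pos [ 0.4725 -0.1096  0.1909] yaw_y -32.1 tilt z [ 0.013  0.011 -1.   ] tool d [ 0.007  -0.0031  0.148 ] F [-0.77  1.07 -0.24] op 0.0872
scene [(array([302.2, 330.7]), 0.87), (array([299.8, 234.5]), 0.65), (array([300.6, 277.2]), 0.57)]
top [(array([277.2, 226.6]), 0.59)]
```

View pics/c2.png

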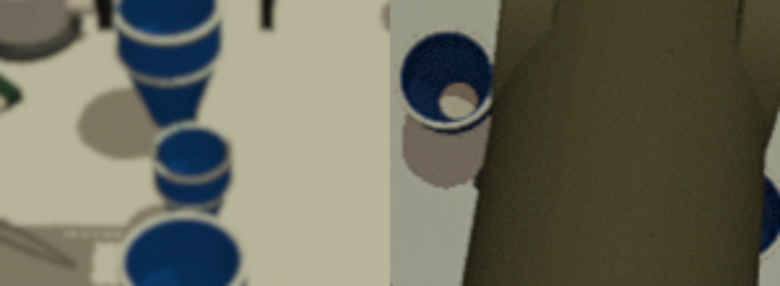

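{"api": "servo_tool", "payload": {
  "series": "0.007 -0.003 0 0.3 -0.9 0 1;0 0 0.02 0 0 0 1;0 0 0.025 0 0 0 1;0 0 0.02 0 0 0 1;0 0 0 0 0 0 1"
}}

```text
t: 3.5
ee_pos: [0.4858, -0.0964, 0.138]
ee_rot: [2.733, 1.528, 0.031]
force: [-0.2, -0.4, -0.2]
opening: 0.0872
```

```bash
python3 -c "
from h import *
totool([.4755,-.1005,.043])"
```

```text
t 3.5 pos [ 0.4858 -0.0964  0.138 ] yaw_y -31.6 tilt z [ 0.022  0.001 -1.   ] tool d [-0.0101 -0.0083  0.0947] F [-0.22 -0.37 -0.2 ] op 0.0872
```

{"api": "servo_tool", "payload": {
  "series": "0 0 0 0 0 0 1;-0.010 -0.008 0 1.0 -0.7 0 1;0 0 0 0 0 0 1;0 0 0 0 0 0 1"
}}

```text
t: 3.9
ee_pos: [0.4759, -0.0997, 0.1423]
ee_rot: [2.738, 1.535, 0.006]
force: [-0.4, -0.6, -0.0]
opening: 0.0871
```

```bash
python3 -c "
from h import *
totool([.4755,-.1005,.043])
totool([.4755,-.1005,.043])"
```

```text
t 3.9 pos [ 0.4759 -0.0997  0.1423] yaw_y -31.4 tilt z [ 0.005 -0.    -1.   ] tool d [-0.0011 -0.0004  0.0993] F [-0.36 -0.57 -0.03] op 0.0871
t 3.9 pos [ 0.4759 -0.0997  0.1423] yaw_y -31.4 tilt z [ 0.005 -0.    -1.   ] tool d [-0.0011 -0.0004  0.0993] F [-0.36 -0.57 -0.03] op 0.0871
```

{"api": "servo_tool", "payload": {
  "series": "-0.001 0 0.02 0 0 0 1;0 0 0.02 0 0 0 1;0 0 0.015 0 0 0 1;0 0 0.01 0 0 0 1;0 0 0 0 0 0 1;0 0 0 0 0 0 1"
}}

```text
t: 4.5
ee_pos: [0.4793, -0.1011, 0.0796]
ee_rot: [2.736, 1.532, 0.019]
force: [0.2, -0.5, 0.5]
opening: 0.0872
```

```bash
python3 -c "
from h import *
totool([.4755,-.1005,.043])"
```

```text
t 4.5 pos [ 0.4793 -0.1011  0.0796] yaw_y -31.5 tilt z [ 0.014  0.001 -1.   ] tool d [-0.0017 -0.004   0.0366] F [ 0.21 -0.5   0.47] op 0.0872
```

{"api": "servo_tool", "payload": {
  "series": "-0.002 -0.004 0.01 0.6 -0.4 0 1;0 0 0.01 0 0 0 1;0 0 0.01 0.2 -0.1 0 1;0 0 0.005 0 0 0 1;0 0 0 0 0 0 1;0 0 0 0 0 0 1"
}}

```text
t: 5.1
ee_pos: [0.4758, -0.1007, 0.0428]
ee_rot: [-2.74, -1.535, 0.002]
force: [-0.0, 0.1, -0.1]
opening: 0.0867
```

```bash
python3 -c "
from h import *
totool([.4755,-.1005,.043])
for i in range(2):
 for c in('scene',):
  im=cap(c,'x');print(c,[(np.round(r['location'],1),round(r['p'],2)) for r in vision.pinpoint(c,'cup_blue')][:4])"
```

```text
t 5.1 pos [ 0.4758 -0.1007  0.0428] yaw_y -31.5 tilt z [-0.002  0.001 -1.   ] tool d [-0.     -0.0004 -0.0002] F [-0.02  0.09 -0.05] op 0.0867
scene [(array([303.6, 328. ]), 0.87), (array([304.5, 279.2]), 0.72), (array([366.3, 366.2]), 0.59), (array([300.2, 233.3]), 0.43)]
scene [(array([303.7, 275.1]), 0.91), (array([301.5, 328.2]), 0.73), (array([297.7, 233.4]), 0.5), (array([367.5, 368.1]), 0.45)]
```

Well placed, no contact. Closing.

{"api": "servo_tool", "payload": {
  "series": "0 0 0 0 0 0 -1;0 0 0 0 0 0 -1;0 0 0 0 0 0 -1;0 0 0 0 0 0 -1;0 0 0 0 0 0 -1;0 0 0 0 0 0 -1;0 0 0 0 0 0 -1;0 0 0 0 0 0 -1",
  "force": 15
}}

```text
t: 6.1
ee_pos: [0.477, -0.1006, 0.0443]
ee_rot: [-2.74, -1.535, -0.003]
force: [-0.0, -0.3, -0.7]
opening: 0.0515
```

```bash
python3 -c "
from h import *
totool([.4755,-.1005,.25])"
```

```text
t 6.1 pos [ 0.477  -0.1006  0.0443] yaw_y -31.5 tilt z [ 0.001  0.001 -1.   ] tool d [-0.0004 -0.0012 -0.2057] F [-0.01 -0.35 -0.66] op 0.0515
```

{"api": "servo_tool", "payload": {
  "series": "0 0 -0.015 0 0 0 -1;0 0 -0.03 0 0 0 -1;0 0 -0.04 0 0 0 -1;0 0 -0.04 0 0 0 -1;0 0 -0.04 0 0 0 -1;0 0 -0.03 0 0 0 -1;0 0 0 0 0 0 -1;0 0 0 0 0 0 -1"
}}

```text
t: 6.9
ee_pos: [0.4743, -0.1007, 0.2444]
ee_rot: [-2.739, -1.532, 0.005]
force: [-0.9, 0.3, -1.7]
opening: 0.0516
```

```bash
python3 -c "
from h import *
totool([.471,.1555,.22])"
```

```text
t 6.9 pos [ 0.4743 -0.1007  0.2444] yaw_y -31.5 tilt z [-0.005  0.001 -1.   ] tool d [ 0.2167 -0.1368  0.0247] F [-0.87  0.31 -1.7 ] op 0.0516
```

{"api": "servo_tool", "payload": {
  "series": "0.025 -0.016 0 0 0 0 -1;0.036 -0.022 0 0 0 0 -1;0.036 -0.022 0 0 0 0 -1;0.036 -0.022 0 0 0 0 -1;0.036 -0.022 0 0 0 0 -1;0.026 -0.018 0 0 0 0 -1;0 0 0 0 0 0 -1;0 0 0 0 0 0 -1"
}}

```text
t: 7.7
ee_pos: [0.4664, 0.1342, 0.2305]
ee_rot: [-2.741, -1.523, 0.037]
force: [0.4, -0.4, -0.4]
opening: 0.0515
```

```bash
python3 -c "
from h import *
totool([.471,.1555,.15])"
```

```text
t 7.7 pos [0.4664 0.1342 0.2305] yaw_y -31.9 tilt z [-0.023 -0.006 -1.   ] tool d [ 0.0219 -0.006   0.0803] F [ 0.36 -0.36 -0.42] op 0.0515
```

{"api": "servo_tool", "payload": {
  "series": "0.022 -0.006 0 -0.9 1.0 0 -1;0 0 0 0 0 0 -1;0 0 0.025 0 0 0 -1;0 0 0.025 0 0 0 -1;0 0 0.02 0.2 -0.2 0 -1;0 0 0 0 0 0 -1;0 0 0 0 0 0 -1"
}}

```text
t: 8.4
ee_pos: [0.472, 0.1446, 0.1539]
ee_rot: [2.756, 1.507, -0.022]
force: [0.8, -0.2, -1.2]
opening: 0.0511
```

```bash
python3 - <<'E'
from h import *
totool([.471,.1555,.09])
out=[]
for c in ('scene','top'):
    cap(c,c+'3'); p=[(np.round(r['location'],1).tolist(),round(r['p'],2)) for r in vision.pinpoint(c,'cup_blue')][:5]
    m=[(np.round(r['location'],1).tolist(),round(r['p'],2)) for r in vision.pinpoint(c,'sleeve_mouth')][:5]
    print(c,p,m,proj(c,[.471,.1555,.079]),proj(c,get_obs()['ee_pos']-np.array([0,0,.043])))
s=cv2.imread('pics/scene3.png')[100:220,170:300];b=cv2.imread('pics/top3.png')[190:310,135:265]
cv2.imwrite('pics/c3.png',cv2.resize(np.hstack([s,b]),None,fx=3,fy=3,interpolation=cv2.INTER_CUBIC))
E
```

```text
t 8.4 pos [0.472  0.1446 0.1539] yaw_y -32.7 tilt z [-0.012 -0.007 -1.   ] tool d [ 0.0094 -0.0063  0.0639] F [ 0.81 -0.24 -1.2 ] op 0.0511
scene [([305.3, 328.0], 0.97), ([300.1, 235.2], 0.61), ([367.0, 367.4], 0.51)] [([234.0, 168.1], 0.64)] [235.80777256 168.21917721] [236.79883871 156.77531869]
top [([195.4, 241.6], 0.82), ([274.5, 228.3], 0.81)] [([195.6, 250.9], 0.86), ([427.0, 250.3], 0.6)] [196.4268176  246.96774959] [196.42387341 243.47928207]
```

View pics/c3.png

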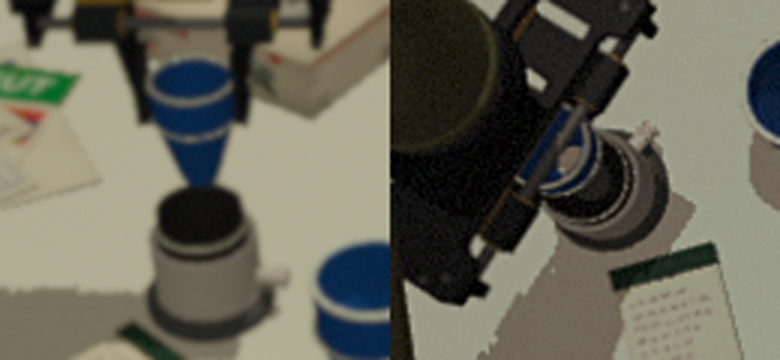

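{"api": "servo_tool", "payload": {
  "series": "0.009 -0.006 0 -0.4 0.7 0 -1;0 0 0.01 0 0 0 -1;0 0 0.01 0 0 0 -1;0 0 0 0 0 0 -1;0 0 0 0 0 0 -1"
}}

```text
t: 9.2
ee_pos: [0.4723, 0.1593, 0.1337]
ee_rot: [2.753, 1.513, 0.008]
force: [0.5, -0.1, -0.4]
opening: 0.0511
```

```bash
python3 - <<'E'
from h import *
totool([.471,.1555,.09])
E
```

```text
t 9.2 pos [0.4723 0.1593 0.1337] yaw_y -32.4 tilt z [ 0.005  0.002 -1.   ] tool d [-0.0041  0.0008  0.0437] F [ 0.53 -0.11 -0.39] op 0.0511
```

{"api": "servo_tool", "payload": {
  "series": "-0.004 0.001 0 0 0 0 -1;0 0 0.01 0.2 -0.1 0 -1;0 0 0.01 0 0 0 -1;0 0 0.005 0 0 0 -1;0 0 0 0 0 0 -1;0 0 0 0 0 0 -1"
}}

```text
t: 9.8
ee_pos: [0.4708, 0.1543, 0.1059]
ee_rot: [-2.752, -1.51, -0.001]
force: [0.1, 0.2, -0.8]
opening: 0.0513
```

```bash
python3 - <<'E'
from h import *
totool([.471,.1555,.09])
E
```

```text
t 9.8 pos [0.4708 0.1543 0.1059] yaw_y -32.5 tilt z [-0.001  0.002 -1.   ] tool d [ 0.0011 -0.0005  0.0159] F [ 0.08  0.16 -0.79] op 0.0513
```

{"api": "servo_tool", "payload": {
  "series": "0.001 0 0.005 0 0 0 -1;0 0 0.003 0 0 0 -1;0 0 0.002 0 0 0 -1;0 0 0 0 0 0 -1;0 0 0 0 0 0 -1"
}}

```text
t: 10.3
ee_pos: [0.4714, 0.1543, 0.0959]
ee_rot: [-2.753, -1.51, 0.001]
force: [-1.3, -0.6, 1.2]
opening: 0.0514
```

```bash
python3 - <<'E'
from h import *
totool([.471,.1555,.09])
E
```

```text
t 10.3 pos [0.4714 0.1543 0.0959] yaw_y -32.5 tilt z [-0.001  0.001 -1.   ] tool d [ 0.0009 -0.001   0.0059] F [-1.34 -0.58  1.22] op 0.0514
```

{"api": "servo_tool", "payload": {
  "series": "-0.001 -0.001 0 0 0 0 -1;0 0 0.002 0 0 0 -1;0 0 0 0 0 0 -1"
}}

```text
t: 10.6
ee_pos: [0.4705, 0.154, 0.0941]
ee_rot: [-2.754, -1.511, -0.001]
force: [-0.4, -1.3, -0.1]
opening: 0.0513
```

```bash
python3 - <<'E'
from h import *
totool([.471,.1555,.09])
E
```

```text
t 10.6 pos [0.4705 0.154  0.0941] yaw_y -32.5 tilt z [ 0.     0.001 -1.   ] tool d [ 0.0015 -0.0004  0.0041] F [-0.42 -1.3  -0.05] op 0.0513
```

{"api": "servo_tool", "payload": {
  "series": "-0.001 0.0005 0.001 0 0 0 -1;0 0 0.001 0 0 0 -1;0 0 0 0 0 0 -1"
}}

```text
t: 10.9
ee_pos: [0.4703, 0.1533, 0.092]
ee_rot: [-2.753, -1.51, -0.002]
force: [-1.4, -0.7, 1.2]
opening: 0.0513
```

```bash
python3 - <<'E'
from h import *
totool([.471,.1555,.09])
E
```

```text
t 10.9 pos [0.4703 0.1533 0.092 ] yaw_y -32.5 tilt z [ 0.001  0.002 -1.   ] tool d [ 0.0022 -0.0006  0.002 ] F [-1.35 -0.68  1.19] op 0.0513
```

{"api": "servo_tool", "payload": {
  "series": "-0.0005 -0.0005 0.001 0 0 0 -1;0 0 0 0 0 0 -1;0 0 0 0 0 0 -1"
}}

```text
t: 11.2
ee_pos: [0.4703, 0.1533, 0.0914]
ee_rot: [-2.753, -1.51, -0.004]
force: [-0.5, -0.9, 1.4]
opening: 0.0514
```

```bash
python3 - <<'E'
from h import *
totool([.471,.1555,.09])
E
```

```text
t 11.2 pos [0.4703 0.1533 0.0914] yaw_y -32.5 tilt z [ 0.002  0.002 -1.   ] tool d [ 0.0023 -0.0006  0.0014] F [-0.51 -0.88  1.35] op 0.0514
```

Contact is at the expected seating height (0.091). Release slightly so that the cup centres itself, then regrip.

{"api": "servo_tool", "payload": {
  "series": "0 0 0 0 0 0 0.45;0 0 0 0 0 0 0.45;0 0 0 0 0 0 0.45;0 0 0 0 0 0 0.45;0 0 0 0 0 0 0.45"
}}

```text
t: 11.7
ee_pos: [0.4702, 0.1543, 0.091]
ee_rot: [-2.752, -1.511, -0.006]
force: [-0.3, -0.0, -1.0]
opening: 0.0626
```

```bash
python3 - <<'E'
from h import *
totool([.471,.1555,.09])
E
```

```text
t 11.7 pos [0.4702 0.1543 0.091 ] yaw_y -32.5 tilt z [ 0.002  0.003 -1.   ] tool d [0.0014 0.     0.001 ] F [-0.32 -0.05 -1.  ] op 0.0626
```

{"api": "servo_tool", "payload": {
  "series": "0 0 0 0 0 0 -1;0 0 0 0 0 0 -1;0 0 0 0 0 0 -1;0 0 0 0 0 0 -1;0 0 0 0 0 0 -1;0 0 0 0 0 0 -1",
  "force": 15
}}

```text
t: 12.3
ee_pos: [0.4705, 0.1541, 0.0911]
ee_rot: [-2.753, -1.511, -0.006]
force: [-0.4, 0.6, -0.6]
opening: 0.0516
```

```bash
python3 - <<'E'
from h import *
totool([.471,.1555,.09])
s=cap('scene','s4')[100:220,170:300]
cv2.imwrite('pics/c4.png',cv2.resize(s[:,:,::-1],None,fx=5,fy=5,interpolation=cv2.INTER_CUBIC))
E
```

```text
t 12.3 pos [0.4705 0.1541 0.0911] yaw_y -32.5 tilt z [ 0.003  0.003 -1.   ] tool d [ 0.0014 -0.0003  0.0011] F [-0.43  0.55 -0.57] op 0.0516
```

View pics/c4.png

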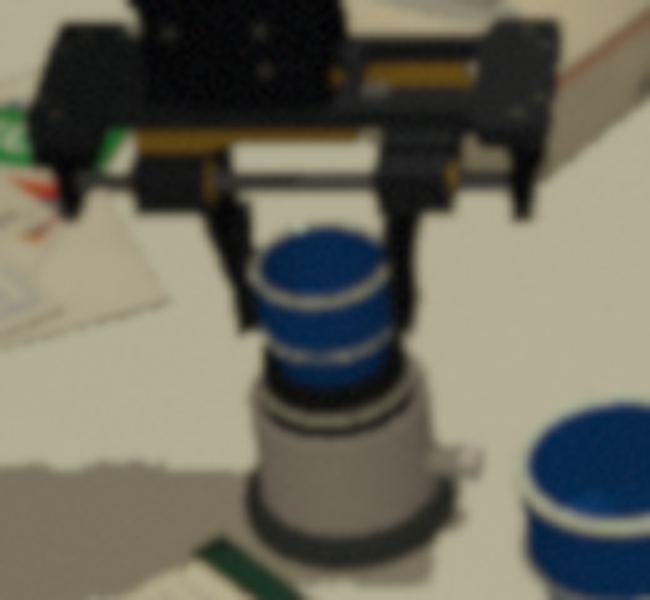

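{"api": "servo_tool", "payload": {
  "series": "0 0 0 0 0 0 -1;0 0 0.001 0 0 0 -1;0 0 0.001 0 0 0 -1;0 0 0.001 0 0 0 -1",
  "force": 25
}}

```text
t: 12.75
ee_pos: [0.4706, 0.1541, 0.089]
ee_rot: [-2.752, -1.51, -0.006]
force: [-0.7, -0.7, 3.8]
opening: 0.0513
```

```bash
python3 - <<'E'
from h import *
totool([.4705,.1541,.081])
E
```

```text
t 12.75 pos [0.4706 0.1541 0.089 ] yaw_y -32.5 tilt z [ 0.003  0.004 -1.   ] tool d [-0.0001 -0.0001  0.008 ] F [-0.71 -0.72  3.81] op 0.0513
```

{"api": "servo_tool", "payload": {
  "series": "0 0 0.0015 0 0 0 -1;0 0 0.0015 0 0 0 -1;0 0 0.0015 0 0 0 -1"
}}

```text
t: 13.05
ee_pos: [0.4707, 0.1542, 0.0848]
ee_rot: [-2.752, -1.51, -0.007]
force: [-1.3, -0.4, 5.0]
opening: 0.0508
```

```bash
python3 - <<'E'
from h import *
totool([.4705,.1541,.081])
E
```

```text
t 13.05 pos [0.4707 0.1542 0.0848] yaw_y -32.5 tilt z [ 0.003  0.004 -1.   ] tool d [-0.0002 -0.0001  0.0038] F [-1.26 -0.36  5.  ] op 0.0508
```

{"api": "servo_tool", "payload": {
  "series": "0 0 0.001 0 0 0 -1;0 0 0.001 0 0 0 -1;0 0 0 0 0 0 -1"
}}

```text
t: 13.35
ee_pos: [0.4706, 0.1541, 0.0826]
ee_rot: [-2.752, -1.51, -0.006]
force: [0.4, -0.4, 3.1]
opening: 0.0507
```

```bash
python3 - <<'E'
from h import *
totool([.4705,.1541,.081])
s=cap('scene','s5')[150:220,200:270]; a=cv2.imread('pics/s4.png')[150:220,200:270]
cv2.imwrite('pics/c5.png',cv2.resize(np.hstack([a,s[:,:,::-1]]),None,fx=5.7,fy=5.7,interpolation=cv2.INTER_CUBIC))
E
```

```text
t 13.35 pos [0.4706 0.1541 0.0826] yaw_y -32.5 tilt z [ 0.002  0.004 -1.   ] tool d [-0.0001 -0.0001  0.0016] F [ 0.42 -0.36  3.1 ] op 0.0507
```

View pics/c5.png

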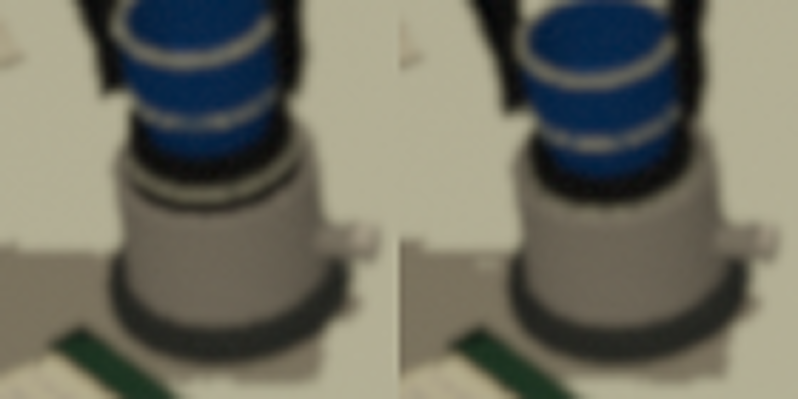

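{"api": "servo_tool", "payload": {
  "series": "0 0 0.0015 0 0 0 -1;0 0 0 0 0 0 -1;0 0 0 0 0 0 -1"
}}

```text
t: 13.7
ee_pos: [0.4707, 0.1541, 0.0811]
ee_rot: [-2.752, -1.51, -0.006]
force: [-1.6, -0.8, 5.4]
opening: 0.0513
```

```bash
python3 - <<'E'
from h import *
totool([.4705,.1541,.081])
E
```

```text
t 13.7 pos [0.4707 0.1541 0.0811] yaw_y -32.5 tilt z [ 0.002  0.004 -1.   ] tool d [-0.0001 -0.0001  0.0001] F [-1.56 -0.8   5.44] op 0.0513
```

{"api": "servo_tool", "payload": {
  "series": "0 0 0 0 0 0 0.5;0 0 0 0 0 0 1;0 0 0 0 0 0 1;0 0 0 0 0 0 1;0 0 0 0 0 0 1;0 0 0 0 0 0 1"
}}

```text
t: 14.3
ee_pos: [0.4701, 0.1544, 0.0794]
ee_rot: [-2.752, -1.511, -0.005]
force: [0.5, 0.5, 0.3]
opening: 0.0852
```

```bash
python3 - <<'E'
from h import *
totool([.4706,.1541,.18])
E
```

```text
t 14.3 pos [0.4701 0.1544 0.0794] yaw_y -32.5 tilt z [ 0.002  0.004 -1.   ] tool d [ 0.0004  0.0005 -0.1006] F [0.48 0.45 0.34] op 0.0852
```

{"api": "servo_tool", "payload": {
  "series": "0 0 -0.01 0 0 0 1;0 0 -0.02 0 0 0 1;0 0 -0.03 0 0 0 1;0 0 -0.04 0 0 0 1;0 0 -0.03 0 0 0 1;0.03 -0.02 -0.01 0 0 0 1;0.04 -0.025 0 0 0 0 1;0 0 0 0 0 0 1"
}}

```text
t: 15.1
ee_pos: [0.4705, 0.2383, 0.2315]
ee_rot: [-2.755, -1.502, -0.014]
force: [-0.6, 1.1, -0.1]
opening: 0.0871
```

```bash
python3 - <<'E'
from h import *
totool([.4706,.1541,.18])
s=cap('scene','s6')[145:215,200:270]; b=cap('top','t6')[200:300,150:250]; a=cv2.imread('pics/s4.png')[145:215,200:270]
f=lambda im:cv2.resize(im,(396,396),interpolation=cv2.INTER_CUBIC)
cv2.imwrite('pics/c6.png',np.hstack([f(s[:,:,::-1]),f(b[:,:,::-1])]))
for c in ('scene','top'):
    for l in ('sleeve_mouth','cup_blue','cup_orange'):print(c,l,[(np.round(r['location'],1).tolist(),round(r['p'],2)) for r in vision.pinpoint(c,l)][:4])
    print(proj(c,[.4708,.1541,.069]),proj(c,[.4708,.1541,.109]))
E
```

```text
t 15.1 pos [0.4705 0.2383 0.2315] yaw_y -32.8 tilt z [ 0.006  0.008 -1.   ] tool d [-0.0713  0.0457  0.0509] F [-0.58  1.07 -0.07] op 0.0871
scene sleeve_mouth [([235.8, 175.2], 0.47)]
scene cup_blue [([302.9, 329.4], 0.86), ([234.8, 187.9], 0.84), ([296.5, 233.9], 0.74)]
scene cup_orange [([364.6, 362.4], 0.6)]
[236.57922624 172.70327805] [234.3026207  156.09452014]
top sleeve_mouth [([198.8, 248.7], 0.69)]
top cup_blue [([273.3, 228.1], 0.72), ([200.9, 251.4], 0.61), ([374.1, 274.8], 0.58)]
top cup_orange [([429.6, 250.8], 0.63)]
[198.49044769 247.79215946] [192.8387298  244.71401964]
```

View pics/c6.png

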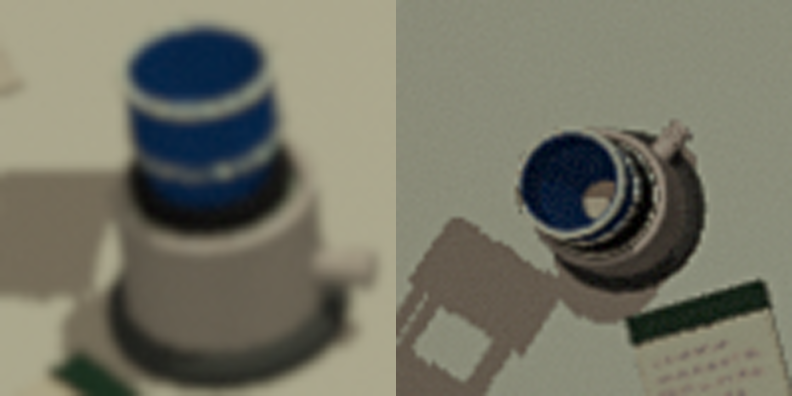

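```bash
python3 - <<'E'
from h import *
g=lambda n:cv2.GaussianBlur(cv2.imread(f'pics/{n}.png').astype(np.float32),(0,0),.7)
a=g('s4')
for n in ('s5','s6'):
    b=g(n); S=8
    T=cv2.resize(a[150:172,225:246],None,fx=S,fy=S,interpolation=cv2.INTER_CUBIC)
    W=cv2.resize(b[146:184,221:250],None,fx=S,fy=S,interpolation=cv2.INTER_CUBIC)
    r=cv2.matchTemplate(W,T,cv2.TM_CCOEFF_NORMED);_,m,_,l=cv2.minMaxLoc(r)
    dx,dy=l[0]/S-4,l[1]/S-4
    k=proj('scene',[.4708,.1541,.101])-proj('scene',[.4708,.1541,.111])
    print(n,m,dx,dy,'mm',10*dy/k[1],k)
d=np.abs(g('scene0')-g('s6')).sum(2)
for nm,(x,y) in dict(orange=(368,347),A=(295,206),B=(301,305)).items(): print(nm,d[y-25:y+25,x-25:x+25].mean())
E
```

```text
s5 0.9792510271072388 0.5 3.5 mm 8.274245522055676 [0.57855606 4.22999292]
s6 0.9508150219917297 0.25 4.125 mm 9.751789365279903 [0.57855606 4.22999292]
orange 0.8901092
A 1.2843128
B 1.501948
```

```bash
python3 -c "
from h import *
totool([0,0,0]);print(workorder.sign_off())"
```

```text
t 15.5 pos [0.4717 0.2301 0.23  ] yaw_y -33.4 tilt z [ 0.004  0.003 -1.   ] tool d [-0.4529 -0.2677  0.2272] F [ 0.83  0.39 -0.18] op 0.0874
the job is handed in; nothing more can be done
None
```

The job is done and handed in at t ≈ 15.5 s. The smallest of the three blue cups stands upright in the sleeve, and the sleeve is about 10 mm down in the holder. I seated the cup gently, opened the fingers slightly so it could centre itself, regripped and pushed. I then let go and backed away.

**Sleeve travel:** the tool moved 10.0 mm during the push, and matching the cup's image before and after gave 9.75 mm. The push force read at the end of each step was at most 5.4 N, so the sleeve stayed clear of its hard stop.

**White line:** I could not see it separately in the last pictures. It blends with the holder's pale rim, so "level with the rim" rests on the travel figures.

**Other cups:** the orange cup and both large blue cups show no change in the scene camera between the first and last picture.

**At hand-in:** the gripper was open and clear of everything, about 75 mm sideways and 0.15 m above where it let go.

**Disagreements:**
- The sleeve mouth measured 75.5 mm high before the push, against the 79 mm stated. Contact at seating matched 79 mm.
- The network's last scene reading of the mouth was about 2.5 px lower than expected for 10 mm of travel. The image match and the top view did not support that.

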